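Stand the last bottle in the crate and hold the funnel ready in its neck

ROBOT

A 6-joint arm with a two-finger parallel gripper is mounted at the origin on a cart in front of the work surface, level with it; the furniture and walls round the work are solid. World frame = base frame: x ahead of the robot, y to its left, z up, the work surface at z = 0. Lengths are in m, angles in rad, forces in N, time in s.
With the tool pointing down it reaches from about 0.4 to 0.925 m from the base axis. Payload 12.5 kg.
Tool frame: the origin (TCP) lies between the finger pads; the fingertips stand env.tip_reach ahead of it and the grasp point (between the pads) lies 11 mm behind it (env.tip_reach is the distance from the TCP to the fingertips, in m); z points along the fingers, x is the direction in which the jaws open and shut, and the axes are right-handed (so a half turn about z gives the same grasp; the last joint's range is limited). The gripper opens to 95 mm and grips with 3 to 60 N. Pads are 20 mm wide; open, the fingers measure 119 mm over their backs; the gripper's body (75 mm by 180 mm) begins 59 mm behind the grasp point.
Start: joints at [-1.369, 0.491, 1.559, -0, 1.092, -0.106], TCP at [0.189, -0.596, 0.223] pointing down, gripper open.
Joint ranges: [-3.1, 3.1], [-0.84, 2.19], [0.05, 2.79], [-1.13, 4.28], [0.06, 2.93], [-2.69, 2.69]. Speed limits (rad/s): [2.22, 2.22, 2.79, 3.14, 3.14, 3.14].

INTERFACE

Orientations are given as a rotation vector (axis times angle).
In Python, from cell import env gives the robot as it stands.
- The arm moves only by the tool play_rows, never from a script. Its arguments are lists of equal length, an entry for each row: "jaw": the opening, from 0 (shut) to 1 (fully open); "linear": the shift along the tool's x, y, z in cm, a list of three; "rotation": the turn, a rotation vector about the tool's x, y, z in rad, a list of three. A call has 1 to 8 rows; each row is the pose to reach, as a shift and turn from the pose measured when the call began, along the tool's axes at that moment; what a row does not reach only later rows make up. A row lasts 1/12 s, in which the tool goes at most 41.7 mm and 7.16 degrees, less where a joint would pass 70% of its speed; a pose out of reach is approached as far as the arm can. A call with a gripper value outside its range is refused whole. The fingers move at their own pace and stop on an object; "grip_force" is the grip in N (left out, the last holds). Time passes only in rows, so rows that repeat a pose let the fingers close. It gives the time, the measured TCP pose, the force and the opening at its end, in the units of the state.
- env.get_state(): the state, without advancing time (a new reading comes with each control period).
- env.grab_frame(name): name is "scene" or "side" or "wrist"; returns the picture (400x640x3 uint8, blue, green, red); there is no depth.
- env.camera_info(name): a dict with "fovy" (degrees; the focal length in pixels is half the picture's height over the tangent of half this angle, whatever the lens; pixels are square), "cx", "cy" (the principal point, pixels), "extrinsics" (4x4, takes a point from camera to world coordinates); the wrist camera has in their place "mount" (4x4, takes a point from camera to tool coordinates, whose origin is the TCP and whose axes are the tool frame's). Camera axes: x right, y up, looking along -z (the intrinsics and any distortion apply to the point x, -y, -z); pixel columns grow to the right and rows downward; lengths in m; the calibration is good to about 2 mm. A picture is of the moment at which its call begins: read the wrist's pose just before it. camera_info takes no time and is no camera call.
- env.finish_job(): hands the job in, once; it reports no verdict.
Trained networks look in the newest picture that a camera, given by its name, has taken for a name from the list of things; names that differ only in an ending like _2 or _b are one class to them, and where a whole thing is asked for, a point or a joint stands for the part that bears it (a point fixed in the world has none). Each returns a list of dicts, best first, with "conf" (0 to 1); they miss things now and then, are a little off and sometimes report something else, mostly with a low value. They report only what shows in the picture. A call takes as long as a camera call.
- env.trace(label, camera): "mask" (400x640 bool, what is visible of it) and "point" ([column, row] in pixels, amid what is visible of it).
The state is a dict: "clock": time; "qpos": joint angles; "joint_vel": joint speeds; "effort": joint torques, N m; "tool_pos": TCP position; "tcp_rot": TCP orientation; "force": force on the tool from outside, world axes, zero at the start; "moment": the same for the moment, N m; "grip_width": finger opening in m.
Only numpy, scipy, OpenCV 4.12 (cv2) and the standard library are available. Lean on these libraries where they do the work, as an engineer would, in place of code of your own. Each camera call takes 0.05 s, during which the arm holds its last target. There are 200 camera calls.

TASK

Stand the empty, uncapped bottle upright in the free cell of the wooden crate, so that it cannot tip while it is filled. Then take the funnel out of its drip jar by the handle, carry it over the bottles, and hold it ready for the pour: upright, the end of its spout one to two centimetres down inside the neck of that bottle and centred there, touching the glass nowhere, so that the air can get out. Finish while holding it still like that; do not let the funnel rest on anything, and leave the filled bottles, the jar and the loose caps where they are.

Things in the scene. Friction and masses are not known exactly. Their poses are not given: they have to be found in the camera images.
- empty_bottle: The only bottle without a cap: clear glass, empty, 0.36 kg, 77 mm diameter, 205 mm high. Origin at the centre of its underside, z up. Straight body up to 120 mm, shoulder narrowing to 170 mm, then a round neck 29 mm across (small thread beads, up to 32 mm across at 183 to 186 mm) up to the lip; grasp it round the neck, about 188 mm above its underside.
- mouth (a point): Centre of the empty bottle's mouth, in the plane of its lip (205 mm above its underside). The neck's bore is 24 mm wide and straight for 34 mm below the lip.
- crate: Fixed wooden crate for four bottles, 204 x 204 mm outside, slatted walls 110 mm high and 10 mm thick, cross-shaped divider 5 mm thick and 90 mm high, floor 8 mm thick. Origin at the centre of its underside, axes along its sides, -x side towards the robot. Four cells, each 89 mm wide and centred 46.5 mm from the middle lines; three hold filled bottles, the cell on the -x, +y side (robot's side, left) is free.
- free_cell (a point): Centre of the floor of the crate's free cell, 8 mm above the counter (axes as the crate's). The bottle has about 6 mm of play each side.
- filled_a: Filled bottle with black screw cap, 77 mm diameter, 222 mm high, 0.93 kg, loose in the crate's front right cell (-x, -y), beside the free one. Origin at the centre of its underside. Body full width up to 132 mm, shoulder up to 170 mm, cap and neck 34 mm across above.
- filled_b: The same kind of filled bottle in the crate's back left cell (+x, +y), behind the free one.
- filled_c: The same kind of filled bottle in the crate's back right cell (+x, -y).
- jar: Loose round glass drip jar on the counter, 56 mm across, 80 mm high, open at the top, 0.40 kg; the funnel stands in it. Origin at the centre of its underside.
- funnel: Loose stainless funnel, 0.13 kg, hung by its cone in the mouth of the jar, spout down. Origin at the centre of the spout's open end, z up along the funnel's axis; as it stands this end hangs about 26 mm above the counter. Spout 36 mm long, 12 mm across at the end and 16 mm at the top; the cone then widens to a rim 93 mm across, 78 mm above the spout's end. A straight black handle runs out from the rim along -x.
- spout_tip (a point): Centre of the lower end of the funnel's spout (the funnel's origin, same axes).
- grip (a point): Middle of the funnel's black handle, 88 mm from the funnel's axis (along the funnel's -x) and 73.5 mm above the spout's end. The handle is a bar along the funnel's x, 62 mm long, 10 mm thick and 18 mm high; grasp it across its thickness, from above.
- cap_a: Loose black bottle cap lying on the counter, 33 mm across, 19 mm high; leave it.
- cap_b: A second loose black cap, same size; leave it.

How it is judged:
On the way, in this order (a step that is already met when the one before it is completed fails the run):
1. the empty bottle stands upright on the floor of the free cell, let go (horizontal distance between mouth and free_cell below 0.012 m and height (world z) of empty_bottle below 0.014 m and angle between empty_bottle's own z axis and vertical below 0.06 rad and contact force between the fingers and empty_bottle below 0.1 N and linear speed of empty_bottle below 0.02 m/s), for 0.2 s.
2. the funnel is in the gripper and clear above the bottles' lip height, the bottle still standing in its cell (horizontal distance between mouth and free_cell below 0.012 m and height (world z) of empty_bottle below 0.014 m and angle between empty_bottle's own z axis and vertical below 0.06 rad and height (world z) of spout_tip above 0.214 m and contact force between the fingers and funnel above 0.5 N).
At the end, for the whole second after the job is handed in: Bottle upright on the free cell's floor, let go; funnel held by the fingers alone and still, tilt under 0.12 rad, spout end 4 to 26 mm below the lip, within 6 mm of the mouth's centre, no contact with bottles, crate or jar; filled bottles and jar upright (horizontal distance between mouth and free_cell below 0.012 m and height (world z) of empty_bottle below 0.014 m and angle between empty_bottle's own z axis and vertical below 0.06 rad and contact force between the fingers and empty_bottle below 0.1 N and z of spout_tip in the frame of mouth between -0.026 and -0.004 m and horizontal distance between spout_tip and mouth below 0.006 m and angle between funnel's own z axis and vertical below 0.12 rad and contact force between the fingers and funnel above 0.5 N and contact force between funnel and empty_bottle below 0.05 N and contact force between funnel and crate below 0.05 N and contact force between funnel and filled_a below 0.05 N and contact force between funnel and filled_b below 0.05 N and contact force between funnel and filled_c below 0.05 N and contact force between funnel and jar below 0.05 N and linear speed of funnel below 0.02 m/s and angular speed of funnel below 0.2 rad/s and angle between each of jar, filled_a, filled_b, filled_c's own z axis and vertical below 0.1 rad and height (world z) of each of filled_a, filled_b, filled_c below 0.02 m); the arm keeps its last pose, push and grip.
It fails at once if a filled bottle is tipped (0.2 rad) or lifted out (angle between any of filled_a, filled_b, filled_c's own z axis and vertical above 0.2 rad or height (world z) of any of filled_a, filled_b, filled_c above 0.04 m).
It fails at once if the empty bottle is tipped over (0.6 rad) (angle between empty_bottle's own z axis and vertical above 0.6 rad).
It fails at once if the drip jar is tipped (0.4 rad) or pushed more than 40 mm (angle between jar's own z axis and vertical above 0.4 rad or distance of jar from where it was at the start of the episode above 0.04 m).
It fails at once if a loose cap is pushed more than 30 mm (distance of any of cap_a, cap_b from where it was at the start of the episode above 0.03 m).
It also fails if it takes over 61 s, if anything falls off the work surface, if the arm or the gripper's body presses on something with over 40 N, if the wrist force passes 120 N, or if a joint passes its speed limit or range.

## Working session

There is one attempt and no reset: what is moved stays moved. The work goes in short steps, Python scripts to look and compute and a tool call to move; the robot and the scene stay as the last step left them, time stands still between calls to the robot, and variables do not carry over. Pictures are saved under pics/ and viewed, about 8 in all and at most 12, crops included, and the job is handed in when it is done.

Besides the shell and the picture viewer there is one more tool, called after "Call:" as a command line: name --argument value ..., lists and objects as JSON in quotes. play_rows: Moves the arm, as the interface text tells. Its arguments: {"type":"object","properties":{"jaw":{"type":"array"},"linear":{"type":"array"},"rotation":{"type":"array"},"grip_force":{"type":"number"}},"required":["jaw","linear","rotation"]}

```bash
ls; mkdir -p pics
python3 - <<'E'
from cell import env
import cv2,numpy as np
s=env.get_state(); print({k:np.round(v,3).tolist() for k,v in s.items()}, env.tip_reach)
ims=[]
for n in ["scene","side"]:
    im=env.grab_frame(n); print(n,env.camera_info(n)); cv2.imwrite(f'pics/{n}0.png',im); ims.append(im)
    for l in ["empty_bottle","crate","jar","funnel","cap_a","filled_a","mouth","grip"]:
        for d in env.trace(l,n)[:4]: 
            m=d["mask"]; ys,xs=np.nonzero(m); print(n,l,round(d["conf"],2),np.round(d["point"],1),m.sum(),xs.min(),xs.max(),ys.min(),ys.max())
print(env.camera_info("wrist"))
cv2.imwrite('pics/both.png',cv2.resize(np.vstack(ims),(480*1,600)))
print(env.get_state()["clock"])
E
```

```text
pics
{'clock': 0.0, 'qpos': [-1.369, 0.492, 1.559, 0.0, 1.092, -0.106], 'joint_vel': [-0.0, 0.001, -0.0, -0.002, -0.001, -0.0], 'effort': [0.002, -61.264, -25.818, 0.069, 0.048, -0.0], 'tool_pos': [0.189, -0.595, 0.222], 'tcp_rot': [-2.535, 1.854, 0.001], 'force': [0.903, 0.108, -0.178], 'moment': [0.001, -0.046, 0.016], 'grip_width': 0.095} 0.008
scene {'fovy': 54.35883130310361, 'cx': 322.25544480175586, 'cy': 199.52515266927026, 'extrinsics': array([[ 0.86336616,  0.3694957 , -0.34361577,  0.23245726],
       [-0.50439694,  0.65024205, -0.56812763, -0.68921139],
       [ 0.0135127 ,  0.66382092,  0.74776948,  0.77777779],
       [ 0.        ,  0.        ,  0.        ,  1.        ]])}
scene empty_bottle 0.61 [315.7 241.4] 2190 294 332 202 276
scene crate 0.91 [313.6 192.5] 3534 268 373 140 223
scene jar 0.76 [358.7 309.3] 320 346 371 298 316
scene jar 0.68 [314.5 190.6] 3627 268 373 140 223
scene funnel 0.72 [359.1 280.2] 1798 302 385 261 301
scene funnel 0.66 [348.  160.4] 1362 329 360 125 185
scene funnel 0.2 [356.9 309.2] 314 346 371 298 316
scene cap_a 0.69 [262.1 240.9] 173 25
[... 1087 characters left out ...]
178 246
side filled_a 0.55 [215.8 217.1] 1779 200 240 180 247
side filled_a 0.34 [254.4 253.7] 5292 188 313 193 293
side mouth 0.96 [349.5 202.8] 1812 330 362 164 236
side mouth 0.59 [369.2 163.2] 779 351 385 151 192
side grip 0.95 [370.8 164.1] 869 350 385 150 193
{'fovy': 58.49318075069508, 'cx': 318.87942112858934, 'cy': 202.12658974044012, 'mount': array([[ 9.99999694e-01,  6.02628335e-04, -4.99049354e-04,
         6.68886857e-04],
       [ 4.58495428e-04, -9.68153112e-01, -2.50358426e-01,
        -6.90829299e-02],
       [-6.34029267e-04,  2.50358121e-01, -9.68153092e-01,
        -1.62319265e-01],
       [ 0.00000000e+00,  0.00000000e+00,  0.00000000e+00,
         1.00000000e+00]])}
0.9
```

View pics/scene0.png

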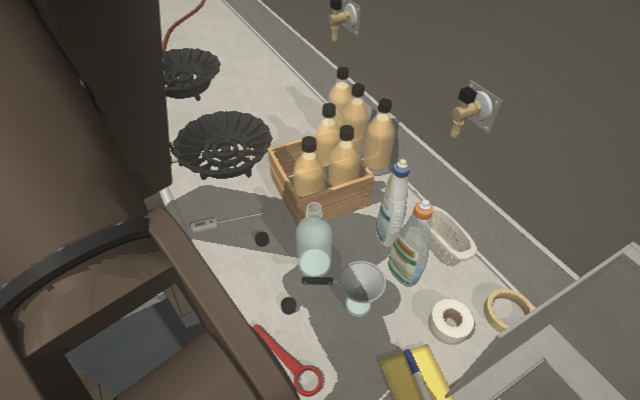

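View pics/side0.png

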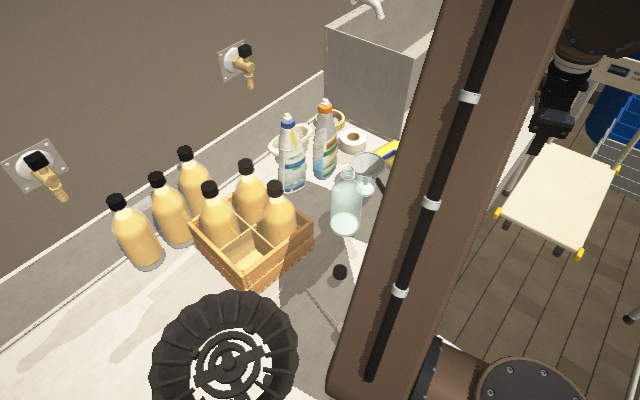

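```bash
cat > h.py <<'E'
from cell import env
import numpy as np,cv2
from scipy.spatial.transform import Rotation as R
def cam(n,s=None):
    i=env.camera_info(n); f=200/np.tan(np.radians(i["fovy"]/2))
    if n=="wrist":
        s=s or env.get_state(); T=np.eye(4); T[:3,:3]=R.from_rotvec(s["tcp_rot"]).as_matrix(); T[:3,3]=s["tool_pos"]; E=T@i["mount"]
    else: E=i["extrinsics"]
    return f,i["cx"],i["cy"],E
def ray(n,p,c=None):
    f,cx,cy,E=c or cam(n); d=E[:3,:3]@np.array([(p[0]-cx)/f,-(p[1]-cy)/f,-1]); return E[:3,3],d
def atz(n,p,z,c=None):
    o,d=ray(n,p,c); return o+d*(z-o[2])/d[2]
def proj(n,P,c=None):
    f,cx,cy,E=c or cam(n); q=(np.atleast_2d(P)-E[:3,3])@E[:3,:3]; return np.c_[cx-f*q[:,0]/q[:,2],cy+f*q[:,1]/q[:,2]]
def body(v,s=None):  # world vector -> tool axes, cm
    s=s or env.get_state(); return np.round(R.from_rotvec(s["tcp_rot"]).inv().apply(v)*100,2)
E
python3 - <<'E'
from h import *
for n,p in [("scene",(314,208)),("side",(348,170))]: print("lip",n,atz(n,p,.205))
for n,p in [("scene",(315,264)),("side",(345,223))]: print("base",n,atz(n,p,0.005))
for n,ps in [("scene",[(268,152),(306,200),(373,177),(330,135)]),("side",[(189,218),(247,267),(313,236)])]:
    for p in ps: print("crate",n,p,atz(n,p,.11))
for n,p in [("scene",(361,283)),("side",(368,163))]: print("rim",n,atz(n,p,.104))
print("handle",atz("scene",(303,279),.105),atz("scene",(333,279),.105),)
for n,p in [("scene",(262,240)),("scene",(288,306)),("side",(339.6,271.5))]: print("cap",n,atz(n,p,.01))
for n,ps in [("scene",[(309,145),(347,132),(329,110)]),("side",[(274,188),(245,167),(209,188)])]:
    for p in ps: print("fcap",n,p,atz(n,p,.21))
E
```

```text
lip scene [ 0.47079106 -0.26503986  0.205     ]
lip side [ 0.4693626  -0.25787214  0.205     ]
base scene [ 0.47239659 -0.26594885  0.005     ]
base side [ 0.47374931 -0.26660013  0.005     ]
crate scene (268, 152) [0.50054268 0.02757314 0.11      ]
crate scene (306, 200) [ 0.50623292 -0.16473097  0.11      ]
crate scene (373, 177) [ 0.68303777 -0.17959836  0.11      ]
crate scene (330, 135) [0.67447073 0.00819464 0.11      ]
crate side (189, 218) [0.7124699  0.01395973 0.11      ]
crate side (247, 267) [0.51551768 0.02017229 0.11      ]
crate side (313, 236) [ 0.46059374 -0.12524797  0.11      ]
rim scene [ 0.49805115 -0.40216852  0.104     ]
rim side [ 0.50257273 -0.3980536   0.104     ]
handle [ 0.40413051 -0.33878387  0.105     ] [ 0.45500793 -0.3679762   0.105     ]
cap scene [ 0.39341098 -0.14670423  0.01      ]
cap scene [ 0.37000028 -0.33046936  0.01      ]
cap side [ 0.39573865 -0.141095    0.01      ]
fcap scene (309, 145) [ 0.54953654 -0.10322521  0.21      ]
fcap scene (347, 132) [ 0.64809046 -0.10617269  0.21      ]
fcap scene (329, 110) [ 0.65568804 -0.01274775  0.21      ]
fcap side (274, 188) [ 0.55437077 -0.11367594  0.21      ]
fcap side (245, 167) [ 0.64774829 -0.1193826   0.21      ]
fcap side (209, 188) [ 0.65996695 -0.02832752  0.21      ]
```

Run:
```python
from h import *
s=env.get_state(); print(body(np.array([.471,-.263,.30])-s["tool_pos"]), body(np.array([.189,-.596,.30])-s["tool_pos"]))
h=np.array([.404-.5,-.339+.4]); print(np.degrees(np.arctan2(h[1],h[0])))
```

```text
[-23.17 -36.92  -7.74] [ 0.02  0.05 -7.73]
147.56744275354066
```

Call:
play_rows --jaw '[1,1,1,1,1,1,1,1]' --linear '[[0,0,-4],[0,0,-7.7],[-23.2,-36.9,-7.7],[-23.2,-36.9,-7.7],[-23.2,-36.9,-7.7],[-23.2,-36.9,-7.7],[-23.2,-36.9,-7.7],[-23.2,-36.9,-7.7]]' --rotation '[[0,0,0.87],[0,0,0.87],[0,0,0.87],[0,0,0.87],[0,0,0.87],[0,0,0.87],[0,0,0.87],[0,0,0.87]]'

```text
clock: 1.57
tool_pos: [0.348, -0.4077, 0.2999]
tcp_rot: [-1.507, 2.756, -0.001]
force: [-0.4, -0.2, 0.4]
grip_width: 0.0948
```

Run:
```python
from h import *
s=env.get_state(); print(s["tool_pos"],R.from_rotvec(s["tcp_rot"]).as_matrix().round(3)); print(body(np.array([.471,-.263,.30])-s["tool_pos"]))
```

```text
[ 0.3479747  -0.40770361  0.29985072] [[-0.54  -0.842  0.   ]
 [-0.842  0.54  -0.001]
 [ 0.    -0.001 -1.   ]]
[-18.82  -2.55  -0.02]
```

Call:
play_rows --jaw '[1,1,1,1,1,1,1,1]' --linear '[[-18.8,-2.5,0],[-18.8,-2.5,0],[-18.8,-2.5,0],[-18.8,-2.5,0],[-18.8,-2.5,0],[-18.8,-2.5,0],[-18.8,-2.5,0],[-18.8,-2.5,0]]' --rotation '[[0,0,0],[0,0,0],[0,0,0],[0,0,0],[0,0,0],[0,0,0],[0,0,0],[0,0,0]]'

```text
clock: 2.23
tool_pos: [0.4702, -0.2632, 0.2998]
tcp_rot: [1.508, -2.756, 0.001]
force: [-0.2, -0.1, 0.4]
grip_width: 0.0955
```

Run:
```python
from h import *
s=env.get_state(); im=env.grab_frame("wrist"); c=cam("wrist",s); print(s["tool_pos"])
for l in ["empty_bottle","funnel","jar"]:
    for d in env.trace(l,"wrist")[:2]:
        ys,xs=np.nonzero(d["mask"]); print(l,round(d["conf"],2),d["point"],xs.min(),xs.max(),ys.min(),ys.max())
p=proj("wrist",[s["tool_pos"]-[0,0,.095]],c)[0]; print("expected lip",p)
cv2.imwrite("pics/w1.png",im)
```

```text
[ 0.47019776 -0.26317111  0.29979283]
empty_bottle 0.61 [317.2, 179.6] 279 356 135 224
empty_bottle 0.55 [134.2, 212.3] 49 203 155 250
funnel 0.73 [418.6, 84.1] 370 468 25 200
funnel 0.31 [403.7, 202.2] 389 416 191 216
expected lip [317.05808025 206.81798404]
```

View pics/w1.png

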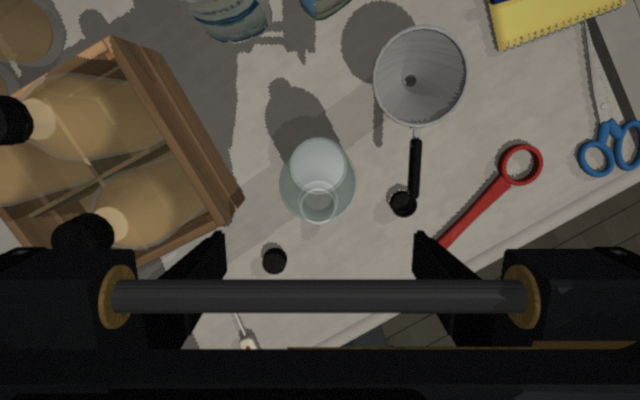

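Run:
```python
from h import *
c=cam("wrist")
L=atz("wrist",(319,204),.205,c); print("lip",L, body(L-env.get_state()["tool_pos"]))
r=atz("wrist",(420,77),.104,c); t=atz("wrist",(410,81),.03,c); a=atz("wrist",(418,140),.1085,c); b=atz("wrist",(413,195),.1085,c)
print("rim",r,"hole",t,"handle",a,b, np.degrees(np.arctan2(*(b-a)[[1,0]])),np.degrees(np.arctan2(*(b-r)[[1,0]])),np.linalg.norm((b-r)[:2]))
g=r+.088*(b-r)/np.linalg.norm((b-r)[:2]); print("grip",g)
```

```text
lip [ 0.47094895 -0.26621008  0.205     ] [ 0.14 -0.22  9.48]
rim [ 0.50147937 -0.40014867  0.104     ] hole [ 0.49839018 -0.40855312  0.03      ] handle [ 0.45152313 -0.36912236  0.1085    ] [ 0.40569762 -0.33812081  0.1085    ] 145.92113718293052 147.07307628587702 0.11411221780325177
grip [ 0.42761529 -0.3523146   0.10747027]
```

Call:
play_rows --jaw '[1,1,1,1,1,1,1,1]' --linear '[[0.1,-0.2,3],[0.1,-0.2,6],[0.1,-0.2,9],[0.1,-0.2,11],[0.1,-0.2,12.2],[0.1,-0.2,12.2],[0.1,-0.2,12.2],[0.1,-0.2,12.2]]' --rotation '[[0,0,0],[0,0,0],[0,0,0],[0,0,0],[0,0,0],[0,0,0],[0,0,0],[0,0,0]]'

```text
clock: 3.1
tool_pos: [0.4712, -0.2664, 0.1788]
tcp_rot: [-1.504, 2.758, -0.003]
force: [-0.3, -0.6, -0.2]
grip_width: 0.0951
```

Call:
play_rows --jaw '[0.6,0.4,0.2,0.2,0,0,0,0]' --linear '[[0,0,0],[0,0,0],[0,0,0],[0,0,0],[0,0,0],[0,0,0],[0,0,0],[0,0,0]]' --rotation '[[0,0,0],[0,0,0],[0,0,0],[0,0,0],[0,0,0],[0,0,0],[0,0,0],[0,0,0]]' --grip_force 20

```text
clock: 3.77
tool_pos: [0.4712, -0.2664, 0.1788]
tcp_rot: [-1.504, 2.758, -0.003]
force: [1.2, -0.2, 0.3]
grip_width: 0.0476
```

Call:
play_rows --jaw '[0,0,0,0,0,0,0,0]' --linear '[[0,0,0],[0,0,0],[0,0,0],[0,0,-1],[0,0,-2],[0,0,-3],[0,0,-4],[0,0,-5]]' --rotation '[[0,0,0],[0,0,0],[0,0,0],[0,0,0],[0,0,0],[0,0,0],[0,0,0],[0,0,0]]'

```text
clock: 4.43
tool_pos: [0.4712, -0.2663, 0.2302]
tcp_rot: [-1.504, 2.757, -0.004]
force: [0.1, 0.5, -3.8]
grip_width: 0.0285
```

Call:
play_rows --jaw '[0,0,0,0,0,0,0,0]' --linear '[[0,0,-3],[0,0,-6],[0,0,-9],[-3,2.3,-11],[-6,4.6,-11],[-9,6.9,-11],[-12,9.2,-11],[-15,11.5,-11]]' --rotation '[[0,0,0],[0,0,0],[0,0,0],[0,0,0],[0,0,0],[0,0,0],[0,0,0],[0,0,0]]'

```text
clock: 5.1
tool_pos: [0.4547, -0.0762, 0.3408]
tcp_rot: [-1.503, 2.757, -0.005]
force: [0.5, -1.0, -3.2]
grip_width: 0.0278
```

Call:
play_rows --jaw '[0,0,0,0,0,0]' --linear '[[-2,1.5,0],[-3.3,2.6,0],[-3.3,2.6,0],[-3.3,2.6,0],[-3.3,2.6,0],[-3.3,2.6,0]]' --rotation '[[0,0,0],[0,0,0],[0,0,0],[0,0,0],[0,0,0],[0,0,0]]'

```text
clock: 5.6
tool_pos: [0.4508, -0.0351, 0.3409]
tcp_rot: [-1.502, 2.758, -0.005]
force: [0.7, 0.2, -3.1]
grip_width: 0.0275
```

Run:
```python
from h import *
s=env.get_state(); im=env.grab_frame("wrist"); print(s["tool_pos"],s["tcp_rot"],s["grip_width"],s["moment"])
cv2.imwrite("pics/w2.png",im)
a=env.grab_frame("scene")[60:300,200:440]; b=env.grab_frame("side")[110:350,160:400]
cv2.imwrite("pics/ss2.png",cv2.resize(np.hstack([a,b]),None,fx=1.66,fy=1.66,interpolation=cv2.INTER_CUBIC))
```

```text
[ 0.45083934 -0.03512247  0.3408865 ] [-1.50156024  2.75786438 -0.00527551] 0.027497236150335256 [ 0.07778746  0.03171886 -0.00183776]
```

View pics/w2.png

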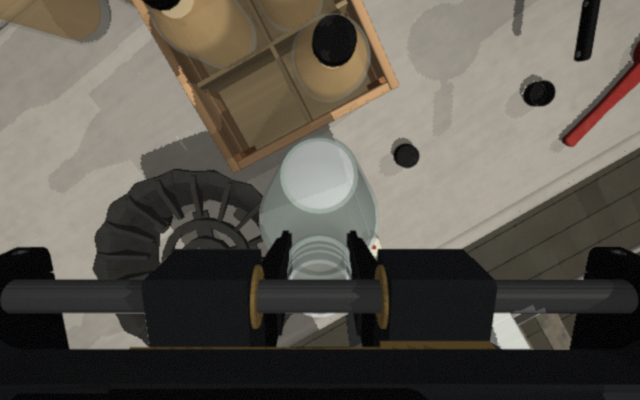

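View pics/ss2.png

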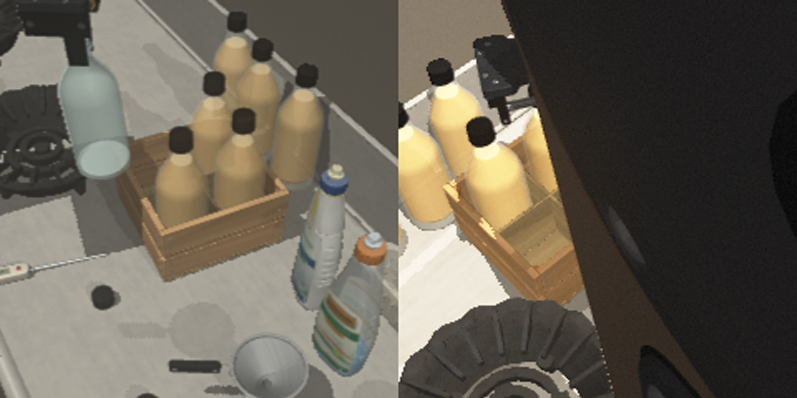

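Run:
```python
from h import *
s=env.get_state(); c=cam("wrist",s); Rm=R.from_rotvec(s["tcp_rot"]).as_matrix()
P=s["tool_pos"]+Rm[:,2]*.177; print("tool z",Rm[:,2],"bottle base exp",P,proj("wrist",[P],c))
print("base seen",atz("wrist",(317,175),P[2],c))
a=atz("wrist",(234,168),.11,c);b=atz("wrist",(396,86),.11,c); print(a,b,np.linalg.norm(a-b))
d=(a-b)[:2]; yaw=np.arctan2(-d[0],d[1]); u=np.array([np.cos(yaw),np.sin(yaw)]); v=np.array([-u[1],u[0]])
C=(a+b)[:2]/2+.102*u; F=C-.0465*u+.0465*v; print("yaw",yaw,"C",C,"free",F)
im=cv2.imread("pics/w2.png"); k=3; big=cv2.resize(im[0:200,130:400],None,fx=k,fy=k,interpolation=cv2.INTER_CUBIC)
def line(p,q,z,col):
    W=[np.r_[C+x*u+y*v,z] for x,y in (p,q)]; Q=((proj("wrist",W,c)-[130,0]+.5)*k).astype(int); cv2.line(big,tuple(map(int,Q[0])),tuple(map(int,Q[1])),col,1)
for h,z,col in ((.102,.11,(0,0,255)),(.092,.11,(255,0,0)),):
    for p,q in (((-h,-h),(-h,h)),((-h,h),(h,h)),((-h,-h),(h,-h))): line(p,q,z,col)
line((-.092,0),(.09,0),.09,(0,255,0)); line((0,-.09),(0,.09),.09,(0,255,0))
line((-.0915,.0025),(-.0915,.092),.008,(255,0,255)); line((-.0915,.092),(-.0025,.092),.008,(255,0,255))
cv2.imwrite("pics/c2.png",big)
```

```text
tool z [ 0.00251316 -0.00203113 -0.99999478] bottle base exp [ 0.45126735 -0.03540274  0.16365168] [[317.46804119 184.56560878]]
base seen [ 0.45938328 -0.04012897  0.16365168]
[0.50821543 0.03814034 0.11      ] [ 0.48587516 -0.1558852   0.11      ] 0.19530744394265778
yaw -0.11463602101936586 C [ 0.59837582 -0.07053971] free [ 0.55749993 -0.01902601]
```

View pics/c2.png

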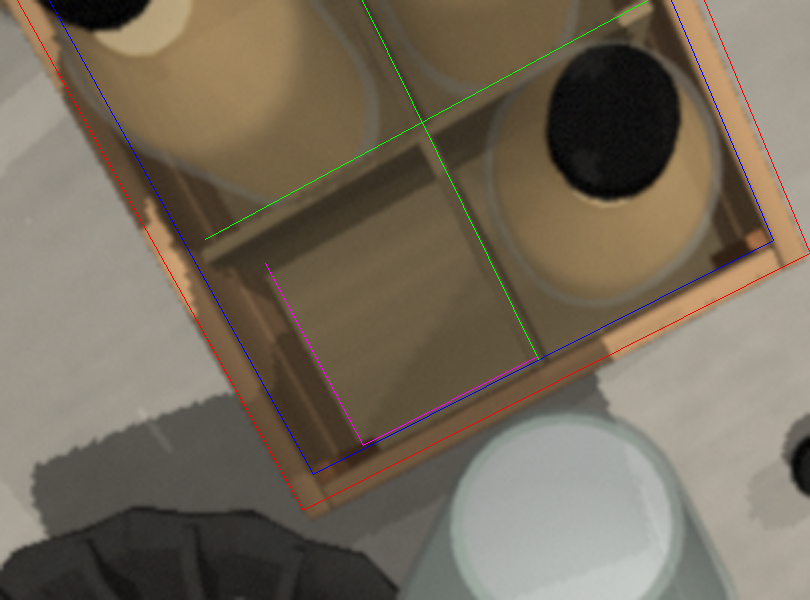

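Run:
```python
from h import *
from scipy.optimize import least_squares
c=cam("wrist")
pts=[((316,516),(-.102,.102,.11)),((806,256),(-.102,-.102,.11)),((208,255),(0,.092,.09)),((541,357),(-.092,0,.09)),((428,138),(0,0,.09)),((636,14),(0,-.092,.09))]
px=np.array([p for p,_ in pts])/3-.5+[130,0]; m=np.array([q for _,q in pts])
def W(t): a=np.cos(t[2]);b=np.sin(t[2]); return np.c_[t[0]+a*m[:,0]-b*m[:,1],t[1]+b*m[:,0]+a*m[:,1],m[:,2]]
r=least_squares(lambda t:(proj("wrist",W(t),c)-px).ravel(),[.598,-.07,-.11]); t=r.x
a,b=np.cos(t[2]),np.sin(t[2]); print(t,r.fun.reshape(-1,2).round(1).tolist()); print("free",t[0]+.0465*(-a-b),t[1]+.0465*(-b+a))
```

```text
[ 0.5956972  -0.06753151 -0.0912806 ] [[-2.1, 2.6], [1.6, -0.1], [-1.9, 1.3], [0.0, 3.3], [-2.6, -1.5], [4.7, -4.3]]
free 0.5536294399378637 -0.016986440317221477
```

Call:
play_rows --jaw '[0,0,0,0,0,0,0,0]' --linear '[[-1.4,-1.6,0],[-2.9,-3.2,0],[-4.3,-4.7,0],[-5.8,-6.3,0],[-7.2,-7.9,0],[-7.2,-7.9,0],[-7.2,-7.9,0],[-7.2,-7.9,0]]' --rotation '[[0,0,0],[0,0,0],[0,0,0],[0,0,0],[0,0,0],[0,0,0],[0,0,0],[0,0,0]]'

```text
clock: 6.42
tool_pos: [0.5558, -0.0178, 0.3405]
tcp_rot: [-1.501, 2.759, -0.004]
force: [-0.3, -0.3, -3.6]
grip_width: 0.0279
```

Run:
```python
from h import *
s=env.get_state(); im=env.grab_frame("wrist"); print(s["tool_pos"],s["tcp_rot"],s["grip_width"])
cv2.imwrite("pics/w3.png",im); cv2.imwrite("pics/w3b.png",cv2.resize(im[:260,60:460],None,fx=2,fy=2,interpolation=cv2.INTER_CUBIC))
T1=dict(tool_pos=np.array([.4702,-.2632,.2998]),tcp_rot=np.array([1.508,-2.756,.001]))
print("w1 base exp",proj("wrist",[[.471,-.266,.005],[.471,-.266,.205]],cam("wrist",T1)))
print("now base exp",proj("wrist",[s["tool_pos"]-[0,0,.177]],cam("wrist",s)))
```

```text
[ 0.55580058 -0.01781297  0.34050192] [-1.50115951  2.75940521 -0.00375238] 0.02791979030109746
w1 base exp [[319.17909628 164.52099264]
 [319.66815523 204.07694551]]
now base exp [[317.30593582 184.96668641]]
```

View pics/w3b.png

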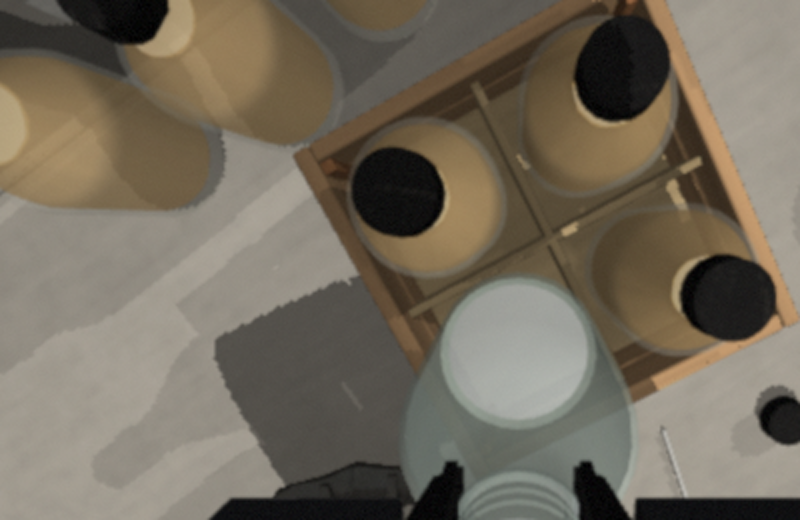

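Run:
```python
from h import *
from scipy.optimize import least_squares
c=cam("wrist")
pts=[((297,155),(.102,.102,.11)),((798,322),(-.102,-.102,.11)),((415,310),(0,.092,.09)),((548,236),(0,0,.09)),((477,85),(.092,0,.09)),((699,160),(0,-.092,.09))]
px=np.array([p for p,_ in pts])/2-.25+[60,0]; m=np.array([q for _,q in pts])
def W(t): a=np.cos(t[2]);b=np.sin(t[2]); return np.c_[t[0]+a*m[:,0]-b*m[:,1],t[1]+b*m[:,0]+a*m[:,1],m[:,2]]
r=least_squares(lambda t:(proj("wrist",W(t),c)-px).ravel(),[.598,-.07,-.11]); t=r.x
a,b=np.cos(t[2]),np.sin(t[2]); print(t,r.fun.reshape(-1,2).round(1).tolist()); F=np.array([t[0]+.0465*(-a-b),t[1]+.0465*(-b+a),0]); print("free",F)
s=env.get_state(); F[2]=s["tool_pos"][2]; print(body(F-s["tool_pos"]))
for n in["scene","side"]: print(n,proj(n,np.array([[t[0]+a*x-b*y,t[1]+b*x+a*y,.11] for x,y in((-.102,.102),(-.102,-.102),(.102,-.102),(.102,.102))])).round(0).tolist())
```

```text
[ 0.59508567 -0.06822243 -0.10039999] [[-2.6, -1.0], [2.0, -0.1], [-2.5, 1.8], [2.2, 1.5], [-0.6, -1.4], [1.7, 0.2]]
free [ 0.5534806  -0.01729583  0.        ]
[ 0.07  0.21 -0.  ]
scene [[267.0, 148.0], [296.0, 202.0], [374.0, 177.0], [337.0, 128.0]]
side [[243.0, 278.0], [315.0, 221.0], [258.0, 176.0], [187.0, 222.0]]
```

Run:
```python
from h import *
t=[.5951,-.0682,-.1004]; a,b=np.cos(t[2]),np.sin(t[2]); out=[]
for n,(x0,y0) in (("scene",(255,95)),("side",(180,160))):
    im=cv2.imread(f"pics/{n}0.png")[y0:y0+135,x0:x0+135]; big=cv2.resize(im,None,fx=2.96,fy=2.96,interpolation=cv2.INTER_CUBIC)
    for h,z,col in((.102,.11,(0,0,255)),(.102,0,(255,0,0))):
        q=proj(n,np.array([[t[0]+a*x-b*y,t[1]+b*x+a*y,z] for x,y in((-h,h),(-h,-h),(h,-h),(h,h))]))
        cv2.polylines(big,[((q-[x0,y0]+.5)*2.96).astype(np.int32)],True,col,1)
    out.append(big)
cv2.imwrite("pics/c4.png",np.hstack(out))
```

```text
(no output)
```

View pics/c4.png

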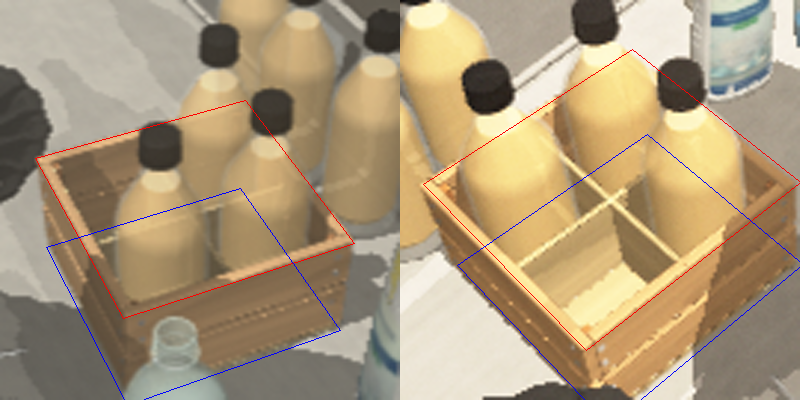

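Call:
play_rows --jaw '[0,0,0,0,0,0,0,0]' --linear '[[0,0.1,0],[0,0.1,1],[0,0.1,2.5],[0,0.1,4],[0,0.1,5],[0,0.1,5],[0,0.1,5],[0,0.1,5]]' --rotation '[[-0.02,0,0],[-0.045,0,0],[-0.045,0,0],[-0.045,0,0],[-0.045,0,0],[-0.045,0,0],[-0.045,0,0],[-0.045,0,0]]'

```text
clock: 7.13
tool_pos: [0.5552, -0.0175, 0.2914]
tcp_rot: [1.491, -2.742, -0.057]
force: [-0.9, 0.5, -4.0]
grip_width: 0.0278
```

Run:
```python
from h import *
s=env.get_state(); c=cam("wrist",s); im=env.grab_frame("wrist"); cv2.imwrite("pics/w5.png",im); print(s["tool_pos"],s["force"])
P=s["tool_pos"]
t=[.5955,-.0682,-.1004]; a,b=np.cos(t[2]),np.sin(t[2])
big=cv2.resize(im[:260,60:460],None,fx=2,fy=2,interpolation=cv2.INTER_CUBIC)
def pl(P,col): cv2.polylines(big,[((proj("wrist",P,c)-[60,0]+.5)*2).astype(np.int32)],True,col,1)
pl(np.array([[t[0]+a*x-b*y,t[1]+b*x+a*y,.11] for x,y in((-.092,.092),(-.092,-.092),(.092,-.092),(.092,.092))]),(0,0,255))
th=np.linspace(0,6.28,60); pl(np.array([[P[0]+.0385*np.cos(u),P[1]+.0385*np.sin(u),P[2]-.17] for u in th]),(255,0,0))
pl(np.array([[P[0]+.012*np.cos(u),P[1]+.012*np.sin(u),P[2]+.028] for u in th]),(255,0,255))
cv2.imwrite("pics/w5b.png",big)
```

```text
[ 0.55519067 -0.01745555  0.29139985] [-0.92700189  0.52185613 -4.00181825]
```

View pics/w5b.png

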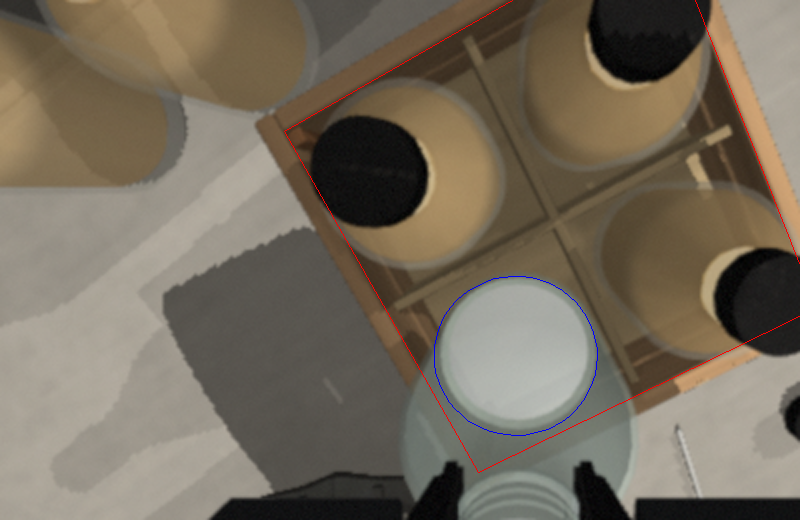

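```bash
python3 -c "
from h import *
print(body(np.array([0,0,-.102])))"
```

```text
[-0.   -0.42 10.19]
```

Call:
play_rows --jaw '[0,0,0,0,0,0,0,0]' --linear '[[0,-0.05,1.2],[0,-0.1,2.5],[0,-0.16,4],[0,-0.23,5.5],[0,-0.29,7],[0,-0.35,8.5],[0,-0.4,9.6],[0,-0.4,9.6]]' --rotation '[[0,0,0],[0,0,0],[0,0,0],[0,0,0],[0,0,0],[0,0,0],[0,0,0],[0,0,0]]'

```text
clock: 7.85
tool_pos: [0.5547, -0.0174, 0.1942]
tcp_rot: [1.491, -2.74, -0.059]
force: [-0.5, 0.6, -3.3]
grip_width: 0.0275
```

Call:
play_rows --jaw '[0,0,0,0,0,0]' --linear '[[0,0,0.2],[0,0,0.4],[0,0,0.6],[0,0,0.8],[0,0,0.8],[0,0,0.8]]' --rotation '[[0,0,0],[0,0,0],[0,0,0],[0,0,0],[0,0,0],[0,0,0]]'

```text
clock: 8.35
tool_pos: [0.5549, -0.0173, 0.1871]
tcp_rot: [1.491, -2.742, -0.057]
force: [-0.2, 0.5, 3.8]
grip_width: 0.0279
```

Call:
play_rows --jaw '[0.35,0.4,0.6,0.6,0.7,0.7,0.7,0.7]' --linear '[[0,0,-0.1],[0,0,-0.1],[0,0,-0.1],[0,0,-0.1],[0,0,-0.1],[0,0,-0.1],[0,0,-0.1],[0,0,-0.1]]' --rotation '[[0,0,0],[0,0,0],[0,0,0],[0,0,0],[0,0,0],[0,0,0],[0,0,0],[0,0,0]]'

```text
clock: 9.02
tool_pos: [0.555, -0.0173, 0.188]
tcp_rot: [1.491, -2.742, -0.057]
force: [0.6, -0.2, -0.4]
grip_width: 0.0657
```

Call:
play_rows --jaw '[0.7,0.7,0.7,0.7,0.7,0.7,0.7,0.7]' --linear '[[0,0,-1],[0,0.1,-3],[0,0.2,-5],[0,0.3,-8],[0,0.5,-11],[0,0.5,-11.5],[0,0.5,-11.5],[0,0.5,-11.5]]' --rotation '[[0,0,0],[0,0,0],[0,0,0],[0,0,0],[0,0,0],[0.045,0,0],[0.045,0,0],[0.045,0,0]]'

```text
clock: 9.68
tool_pos: [0.5544, -0.0169, 0.3036]
tcp_rot: [-1.501, 2.758, -0.004]
force: [1.3, -0.6, -0.5]
grip_width: 0.0664
```

Run:
```python
from h import *
s=env.get_state(); c=cam("wrist",s); im=env.grab_frame("wrist"); cv2.imwrite("pics/w6.png",im); print(s["tool_pos"],s["tcp_rot"],s["force"])
print(proj("wrist",[[.5545,-.0175,.213],[.5545,-.0175,.013],[.5535,-.0173,.213]],c))
for d in env.trace("empty_bottle","wrist")[:2]:
    ys,xs=np.nonzero(d["mask"]); print(round(d["conf"],2),d["point"],xs.min(),xs.max(),ys.min(),ys.max())
cv2.imwrite("pics/w6b.png",cv2.resize(im[60:260,190:450],None,fx=3,fy=3,interpolation=cv2.INTER_CUBIC))
```

```text
[ 0.55439716 -0.01689414  0.30364872] [-1.50098512  2.75816315 -0.0040169 ] [ 1.29489148 -0.64571466 -0.50248094]
[[317.72454777 208.1280577 ]
 [318.11465347 166.91710933]
 [318.23630893 209.37223111]]
0.58 [319.8, 180.0] 279 357 136 224
0.41 [315.9, 110.1] 194 473 0 250
```

View pics/w6b.png

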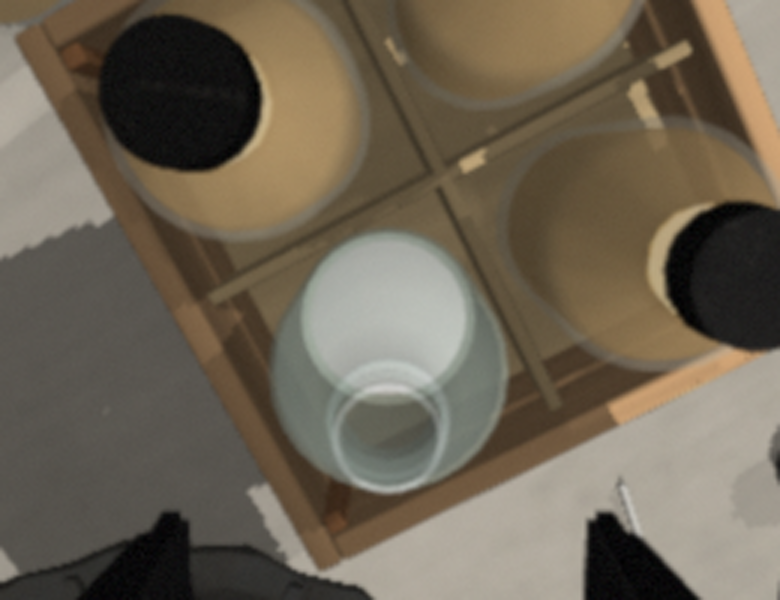

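Run:
```python
from h import *
s=env.get_state(); c=cam("wrist",s)
M=atz("wrist",(319.1,205.4),.213,c); print("mouth",M,M-s["tool_pos"],"base",atz("wrist",(318.8,165.2),.013,c))
for n in["scene","side"]:print(n,proj(n,[M]))
print(body(np.array([.4276,-.3523,.30])-s["tool_pos"]))
print(np.degrees(np.arctan2(*R.from_rotvec(s["tcp_rot"]).as_matrix()[[1,0],0])))
```

```text
mouth [ 0.55582642 -0.01980838  0.213     ] [ 0.00137325 -0.002726   -0.0894057 ] base [ 0.5554448  -0.01961559  0.013     ]
scene [[294.08303229 122.86209558]]
side [[240.00465743 213.85260072]]
[35.03 -7.56  0.28]
-122.90779872354551
```

Call:
play_rows --jaw '[0.7,0.7,0.7,0.7,0.7,0.7,0.7,0.7]' --linear '[[35,-7.6,0],[35,-7.6,0],[35,-7.6,0],[35,-7.6,0],[35,-7.6,0],[35,-7.6,0],[35,-7.6,0],[35,-7.6,0]]' --rotation '[[0,0,0],[0,0,0],[0,0,0],[0,0,0],[0,0,0],[0,0,0],[0,0,0],[0,0,0]]'

```text
clock: 10.45
tool_pos: [0.4356, -0.3307, 0.3018]
tcp_rot: [1.501, -2.759, -0.002]
force: [1.1, -0.8, -0.7]
grip_width: 0.0667
```

Run:
```python
from h import *
s=env.get_state();print(s["clock"],body(np.array([.4276,-.3523,.22])-s["tool_pos"]))
```

```text
10.45 [ 2.25 -0.52  8.18]
```

Call:
play_rows --jaw '[0.7,0.7,0.7,0.7,0.7,0.7]' --linear '[[2.2,-0.5,3],[2.2,-0.5,6],[2.2,-0.5,8],[2.2,-0.5,8],[2.2,-0.5,8],[2.2,-0.5,8]]' --rotation '[[0,0,0],[0,0,0],[0,0,0],[0,0,0],[0,0,0],[0,0,0]]'

```text
clock: 10.95
tool_pos: [0.4282, -0.352, 0.2225]
tcp_rot: [1.501, -2.759, -0.002]
force: [0.2, 0.0, 1.5]
grip_width: 0.0664
```

Run:
```python
from h import *
s=env.get_state(); c=cam("wrist",s); im=env.grab_frame("wrist"); cv2.imwrite("pics/w7.png",im); print(s["tool_pos"],s["tcp_rot"])
for d in env.trace("funnel","wrist")[:2]:
    m=d["mask"].astype(np.uint8);ys,xs=np.nonzero(m); print(round(d["conf"],2),d["point"],xs.min(),xs.max(),ys.min(),ys.max())
```

```text
[ 0.42820554 -0.35198079  0.22253185] [ 1.50119204e+00 -2.75906565e+00 -1.86336813e-03]
0.8 [320.8, 86.6] 255 378 18 235
```

View pics/w7.png

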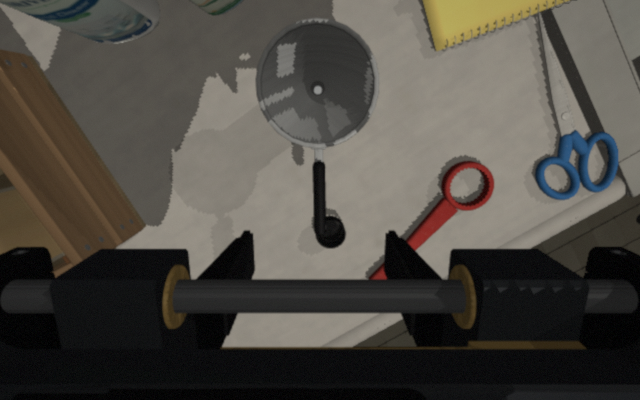

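Run:
```python
from h import *
s=env.get_state(); c=cam("wrist",s); im=cv2.imread("pics/w7.png")
r=atz("wrist",(317,83),.104,c); d=R.from_rotvec(s["tcp_rot"]).as_matrix()[:,1]; 
print("rim",r,"hole",atz("wrist",(318,90),.03,c))
print("rim in tool",body(r-s["tool_pos"]),"handle near/far",body(atz("wrist",(319,162),.1085,c)-s["tool_pos"]),body(atz("wrist",(319.5,230),.1085,c)-s["tool_pos"]))
g=cv2.cvtColor(im,cv2.COLOR_BGR2GRAY)
for y in range(150,236,7): 
    x=np.nonzero(g[y,300:340]<45)[0]; print(y,(x.min()+300,x.max()+300,len(x)) if len(x) else None,end=' ')
```

```text
rim [ 0.5035242  -0.40056715  0.104     ] hole [ 0.50219525 -0.40048013  0.03      ]
rim in tool [-0.   -8.95 11.91] handle near/far [ 0.14 -3.08 11.46] [ 0.18  2.5  11.46]
150 None 157 None 164 (np.int64(314), np.int64(323), 10) 171 (np.int64(314), np.int64(324), 11) 178 (np.int64(314), np.int64(324), 11) 185 (np.int64(314), np.int64(324), 11) 192 (np.int64(314), np.int64(324), 11) 199 (np.int64(314), np.int64(324), 11) 206 (np.int64(314), np.int64(324), 11) 213 (np.int64(314), np.int64(325), 12) 220 (np.int64(314), np.int64(339), 26) 227 (np.int64(314), np.int64(339), 26) 234 (np.int64(316), np.int64(339), 24)
```

Call:
play_rows --jaw '[0.7,0.7,0.7,0.6,0.5,0.5,0.5,0.5]' --linear '[[0.15,-0.2,2.5],[0.15,-0.2,5],[0.15,-0.2,7.5],[0.15,-0.2,10],[0.15,-0.2,12],[0.15,-0.2,13.2],[0.15,-0.2,13.2],[0.15,-0.2,13.2]]' --rotation '[[0,0,0],[0,0,0],[0,0,0],[0,0,0],[0,0,0],[0,0,0],[0,0,0],[0,0,0]]'

```text
clock: 11.72
tool_pos: [0.4296, -0.3544, 0.0918]
tcp_rot: [1.502, -2.759, 0.001]
force: [0.1, 0.0, 0.2]
grip_width: 0.048
```

Call:
play_rows --jaw '[0.35,0.25,0.2,0,0,0,0,0]' --linear '[[0,0,0],[0,0,0],[0,0,0],[0,0,0],[0,0,0],[0,0,0],[0,0,0],[0,0,0]]' --rotation '[[0,0,0],[0,0,0],[0,0,0],[0,0,0],[0,0,0],[0,0,0],[0,0,0],[0,0,0]]' --grip_force 60

```text
clock: 12.38
tool_pos: [0.4298, -0.3544, 0.092]
tcp_rot: [-1.503, 2.759, -0.002]
force: [0.6, 1.4, 2.2]
grip_width: 0.0098
```

Call:
play_rows --jaw '[0,0,0,0]' --linear '[[0,0,0],[0,0,0],[0,0,0],[0,0,0]]' --rotation '[[0,0,0],[0,0,0],[0,0,0],[0,0,0]]'

```text
clock: 12.72
tool_pos: [0.4298, -0.3544, 0.092]
tcp_rot: [-1.503, 2.759, -0.002]
force: [0.2, 0.7, 1.9]
grip_width: 0.0096
```

Call:
play_rows --jaw '[0,0,0,0,0,0,0,0]' --linear '[[0,0,-0.3],[0,0,-0.8],[0,0,-1.5],[0,0,-2.5],[0,0,-4],[0,0,-6],[0,0,-8],[0,0,-10]]' --rotation '[[0,0,0],[0,0,0],[0,0,0],[0,0,0],[0,0,0],[0,0,0],[0,0,0],[0,0,0]]'

```text
clock: 13.38
tool_pos: [0.4296, -0.3542, 0.1938]
tcp_rot: [-1.502, 2.759, -0.002]
force: [-0.2, -0.9, -1.1]
grip_width: 0.0094
```

Call:
play_rows --jaw '[0,0,0,0,0,0,0,0]' --linear '[[0,0,-3],[0,0,-6],[0,0,-9],[0,0,-12],[0,0,-14],[0,0,-15],[0,0,-15],[0,0,-15]]' --rotation '[[0,0,0],[0,0,0],[0,0,0],[0,0,0],[0,0,0],[0,0,0],[0,0,0],[0,0,0]]'

```text
clock: 14.05
tool_pos: [0.4292, -0.3538, 0.3434]
tcp_rot: [-1.502, 2.759, -0.002]
force: [0.5, -0.1, -1.3]
grip_width: 0.0099
```

Run:
```python
from h import *
s=env.get_state(); c=cam("wrist",s); im=env.grab_frame("wrist"); cv2.imwrite("pics/w8.png",im); print(s["tool_pos"],s["tcp_rot"],s["grip_width"],s["moment"],s["force"])
for n in["wrist","scene","side"]:
  I=env.grab_frame(n); cv2.imwrite(f"pics/{n}8.png",I)
  for d in env.trace("funnel",n)[:2]:
    m=d["mask"].astype(np.uint8);ys,xs=np.nonzero(m); print(n,round(d["conf"],2),d["point"],xs.min(),xs.max(),ys.min(),ys.max(),m.sum()); np.save(f"pics/{n}8.npy",m) if 1 else 0
    if d["conf"]>.4 and n=="wrist":
      o=cv2.morphologyEx(m,cv2.MORPH_OPEN,np.ones((25,25))); cs,_=cv2.findContours(o,0,1); k=max(cs,key=cv2.contourArea); print("ell",cv2.fitEllipse(k))
# expected rim centre if unpitched: 88mm along -y_tool
Rm=R.from_rotvec(s["tcp_rot"]).as_matrix()
for p in (0,.05,.1,-.05):
  G=np.array([0,0,-.011]); e=R.from_rotvec([p,0,0]).as_matrix()
  th=np.linspace(0,2*np.pi,100)
  rim=(G+ (e@np.array([0.0465*np.cos(th),-.088+.0465*np.sin(th),-.0045+0*th])).T)@Rm.T+s["tool_pos"]
  hole=(G+e@np.array([0,-.088,.0735]))@Rm.T+s["tool_pos"]
  q=proj("wrist",rim,c); print(p,cv2.fitEllipse(q.astype(np.float32)),q.min(0),q.max(0),proj("wrist",[hole],c))
```

```text
[ 0.42916327 -0.35380761  0.34343057] [-1.50238496e+00  2.75897622e+00 -1.95073924e-03] 0.009898245821593259 [ 0.14070148  0.11699606 -0.02688997] [ 0.47521233 -0.13006194 -1.30121332]
wrist 0.68 [317.5, 95.6] 200 435 0 335 38920
ell ((317.4785461425781, 82.0587387084961), (197.3344268798828, 244.76698303222656), 90.18034362792969)
scene 0.74 [376.2, 198.4] 346 408 174 230 2416
side 0.56 [213.2, 212.6] 200 233 180 247 1542
0 ((315.5268859863281, 50.69301223754883), (242.16563415527344, 259.2153625488281), 178.98085021972656) [194.4451647  -78.89237071] [436.59228088 180.28531752] [[316.65624011  78.76598484]]
0.05 ((315.4167785644531, 47.049232482910156), (250.18850708007812, 269.7359313964844), 178.88693237304688) [190.32777801 -87.79391569] [440.47121569 181.90088371] [[316.60285031  71.65813311]]
0.1 ((315.2984313964844, 43.6904411315918), (258.7066345214844, 280.25360107421875), 178.76499938964844) [186.00148561 -96.40857191] [444.65433359 183.79972951] [[316.54583469  64.57479899]]
-0.05 ((315.6294860839844, 54.577518463134766), (234.61016845703125, 248.7689666748047), 179.05140686035156) [198.36535658 -69.78683759] [432.93657119 178.94738829] [[316.70622155  85.8908254 ]]
```

View pics/w8.png

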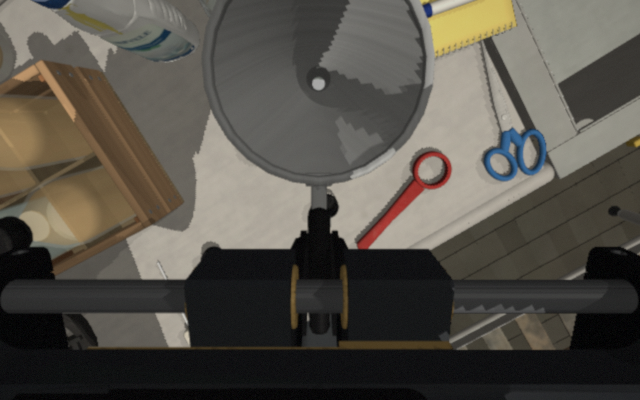

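Run:
```python
from h import *
s=env.get_state(); c=cam("wrist",s); g=cv2.cvtColor(cv2.imread("pics/w8.png"),cv2.COLOR_BGR2GRAY)
print(g[66:100:2,302:338:2])
Rm=R.from_rotvec(s["tcp_rot"]).as_matrix()
b=(g[70:98,306:332]>150).astype(np.uint8); n,l,st,ce=cv2.connectedComponentsWithStats(b); print(st,ce+[306,70])
```

```text
[[ 66  65  65  63  64  62  58  60  66  91 106 114 116 114 113 113 111 109]
 [ 64  64  65  64  61  50  48  58  56  51  53  64  94 112 110 110 108 109]
 [ 65  64  65  62  51  49  47  49  50  48  48  49  56  97 101  93  86  84]
 [ 66  65  64  54  49  47  47  47  47  50  49  48  48  55  67  66  66  65]
 [ 67  65  61  51  50  48  48  47  47  47  49  46  47  49  61  66  66  66]
 [ 68  66  57  50  49  47  50  59  67  59  49  47  48  49  59  64  67  69]
 [ 68  67  58  50  49  51  92 121 123 108  82  51  48  49  59  67  69  70]
 [ 68  67  60  49  49  94 164 166 165 163 159  97  49  50  59  69  67  68]
 [ 70  67  64  54  49 122 166 166 166 166 168 129  53  53  63  68  69  70]
 [ 70  69  69  54  54 135 165 166 167 167 167 132  56  55  68  72  70  70]
 [ 70  70  70  64  57  91 164 168 166 166 165 107  54  65  74  73  71  68]
 [ 71  69  71  71  65  61 127 160 165 166 128  61  66  71  72  70  71  68]
 [ 83  73  72  72  72  69  63  79 101  85  64  68  72  71  72  71  69  71]
 [ 93  81  76  72  75  72  73  70  72  71  73  74  73  73  74  72  72  71]
 [ 95  92  82  77  74  73  76  72  73  73  72  72  74  73  71  70  73  72]
 [ 95  95  92  79  74  72  73  74  73  73  73  72  75  74  73  73  70  70]
 [ 97  97  97  91  78  72  74  71  73  73  72  73  74  74  74  73  72  73]]
[[  0   0  26  28 636]
 [  7   9  11  10  92]] [[318.56446541  83.4827044 ]
 [318.05434783  83.61956522]]
```

Run:
```python
from h import *
s=env.get_state(); i=env.camera_info("wrist"); f=200/np.tan(np.radians(i["fovy"]/2)); Mt=i["mount"]
def tz(p,z): # in tool frame
    d=Mt[:3,:3]@np.array([(p[0]-i["cx"])/f,-(p[1]-i["cy"])/f,-1]); return Mt[:3,3]+d*(z-Mt[2,3])/d[2]
tip=tz((318.2,83.7),.066); thr=tz((318,79.7),.031); rim=tz((317.8,183),-.013)
print("tip",tip,"throat",thr,"axis tilt y",(tip-thr)[1]/.035,"rim near edge",rim, "from pitch0 expect y",-.088+.0465)
Rm=R.from_rotvec(s["tcp_rot"]).as_matrix()
for n in("scene","side"):
    m=np.load(f"pics/{n}8.npy"); k=np.nonzero(m)
    for p in(0,-.03,-.06):
        e=R.from_rotvec([p,0,0]).as_matrix(); th=np.linspace(0,2*np.pi,60)
        P=np.vstack([np.c_[.0465*np.cos(th),-.088+.0465*np.sin(th),-.0045+0*th],np.c_[.006*np.cos(th),-.088+.006*np.sin(th),.0735+0*th]])
        q=proj(n,(P@e.T-[0,0,.011])@Rm.T+s["tool_pos"]); print(n,p,"rim",q[:60].min(0).round(1),q[:60].max(0).round(1),"tip",q[60:].mean(0).round(1),"lowest row",q[60:,1].max().round(1))
    print("obs",k[1].min(),k[1].max(),k[0].min(),k[0].max(),"lowest cols",k[1][k[0]>=k[0].max()-1])
```

```text
tip [ 0.00091488 -0.08543512  0.066     ] throat [ 0.0008517  -0.08501505  0.031     ] axis tilt y -0.012002139086861317 rim near edge [ 0.00079208 -0.039845   -0.013     ] from pitch0 expect y -0.041499999999999995
scene 0 rim [347.3 171.3] [411.2 218.3] tip [373.2 226.3] lowest row 229.2
scene -0.03 rim [347.4 172.5] [410.7 219.6] tip [371.6 227.2] lowest row 230.1
scene -0.06 rim [347.4 173.7] [410.2 220.8] tip [370.  228.1] lowest row 231.0
obs 346 408 174 230 lowest cols [370 371 372 373 374 371 372 373]
side 0 rim [357.  63.] [401.   86.4] tip [375.3 105.2] lowest row 106.7
side -0.03 rim [356.9  64.7] [400.8  87. ] tip [375.6 106.7] lowest row 108.2
side -0.06 rim [356.8  66.3] [400.7  87.5] tip [375.9 108.2] lowest row 109.6
obs 200 233 180 247 lowest cols [216 217 218 219 220 221 222 218 219 220 221]
```

```bash
cat > t.py <<'E'
from h import *
s=env.get_state(); Rm=R.from_rotvec(s["tcp_rot"]).as_matrix()
tip=np.array([.0009,-.0854,.064]); W=s["tool_pos"]+Rm@tip; M=np.array([.5558,-.0198,.213])
print(s["clock"],"tip",W,"mouth-tip",M-W,"tool cm",body(M-W))
E
python3 t.py
```

```text
14.4 tip [ 0.50063906 -0.40114726  0.27907417] mouth-tip [ 0.05516094  0.38134726 -0.06607417] tool cm [-35.03  16.06   6.59]
```

Call:
play_rows --jaw '[0,0,0,0,0,0,0,0]' --linear '[[-1.4,0.6,0],[-4,1.8,0],[-7,3.2,0],[-10,4.6,0],[-13,6,0],[-16,7.3,0],[-19,8.7,0],[-22,10,0]]' --rotation '[[0,0,0],[0,0,0],[0,0,0],[0,0,0],[0,0,0],[0,0,0],[0,0,0],[0,0,0]]'

```text
clock: 15.07
tool_pos: [0.4643, -0.1126, 0.343]
tcp_rot: [1.502, -2.759, 0.0]
force: [1.3, 0.0, -1.4]
grip_width: 0.0096
```

```bash
python3 t.py
```

```text
15.0667 tip [ 0.53557424 -0.15970524  0.27895826] mouth-tip [ 0.02022576  0.13990524 -0.06595826] tool cm [-12.85   5.89   6.59]
```

Call:
play_rows --jaw '[0,0,0,0,0,0,0,0]' --linear '[[-3,1.4,0],[-6,2.8,0],[-9,4.1,0],[-11,5,0],[-12.3,5.6,0],[-12.8,5.9,0],[-12.8,5.9,0],[-12.8,5.9,0]]' --rotation '[[0,0,0],[0,0,0],[0,0,0],[0,0,0],[0,0,0],[0,0,0],[0,0,0],[0,0,0]]'

```text
clock: 15.73
tool_pos: [0.4839, 0.0269, 0.3428]
tcp_rot: [1.503, -2.758, 0.0]
force: [0.4, 0.1, -1.3]
grip_width: 0.0096
```

```bash
python3 t.py
python3 - <<'E'
from h import *
s=env.get_state()
for n in["wrist","scene","side"]:
  I=env.grab_frame(n); cv2.imwrite(f"pics/{n}9.png",I)
  for l in("funnel","empty_bottle"):
   for d in env.trace(l,n)[:2]:
    m=d["mask"];ys,xs=np.nonzero(m); lo=xs[ys>=ys.max()-1]; hi=xs[ys<=ys.min()+1]; print(n,l,round(d["conf"],2),np.round(d["point"],1),xs.min(),xs.max(),ys.min(),ys.max(),"lowest",lo.min(),lo.max(),"top",hi.min(),hi.max())
Rm=R.from_rotvec(s["tcp_rot"]).as_matrix(); W=s["tool_pos"]+Rm@[.0009,-.0854,.064]
for n in("scene","side"):print(n,"tip",proj(n,[W]),"mouth",proj(n,[[.5558,-.0198,.213]]))
print("through-hole",cv2.cvtColor(cv2.imread("pics/wrist9.png"),6)[74:94:2,306:332:2])
E
```

```text
15.7333 tip [ 0.55518065 -0.02018194  0.27882701] mouth-tip [ 0.00061935  0.00038194 -0.06582701] tool cm [-0.07 -0.03  6.58]
wrist funnel 0.67 [320.6  92. ] 201 434 0 334 lowest 312 324 top 215 420
scene funnel 0.84 [292.9  68.6] 235 314 57 101 lowest 291 295 top 281 303
scene empty_bottle 0.76 [294.4 146.4] 281 303 119 174 lowest 286 291 top 290 298
scene tip [[292.69858891  98.97613257]] mouth [[294.07137627 122.86357213]]
side tip [[234.72655501 191.05013716]] mouth [[240.01076407 213.86175994]]
through-hole [[ 62  49  51  47  49  49  48  48  50  47  49  50  63]
 [ 58  49  51  50  53  77  94  77  52  48  50  50  59]
 [ 57  48  50  55 123 169 171 167 123  54  49  51  60]
 [ 61  52  50  99 173 174 174 175 171 100  50  50  61]
 [ 64  52  49 130 174 176 174 175 174 133  54  54  64]
 [ 68  56  53 139 174 175 176 175 176 136  56  55  71]
 [ 71  64  56  95 173 175 176 177 173 113  54  66  71]
 [ 70  71  65  61 134 170 174 171 128  64  64  72  72]
 [ 72  73  73  69  64  83 104  87  65  69  73  73  72]
 [ 79  74  74  74  75  71  73  74  74  75  74  74  73]]
```

Call:
play_rows --jaw '[0,0,0,0,0,0,0,0]' --linear '[[-0.05,0,1],[-0.05,0,2],[-0.05,0,3],[-0.05,0,4],[-0.05,0,5],[-0.05,0,5.8],[-0.05,0,6.2],[-0.05,0,6.2]]' --rotation '[[0,0,0],[0,0,0],[0,0,0],[0,0,0],[0,0,0],[0,0,0],[0,0,0],[0,0,0]]'

```text
clock: 16.85
tool_pos: [0.4842, 0.027, 0.2799]
tcp_rot: [1.501, -2.758, -0.001]
force: [-0.2, -0.8, -1.8]
grip_width: 0.0094
```

```bash
python3 t.py
python3 - <<'E'
from h import *
for n in["scene","side"]:
  I=env.grab_frame(n); cv2.imwrite(f"pics/{n}10.png",I)
  for l in("funnel","empty_bottle"):
   for d in env.trace(l,n)[:2]:
    m=d["mask"];ys,xs=np.nonzero(m); print(n,l,round(d["conf"],2),xs.min(),xs.max(),ys.min(),ys.max()); 
    for y in list(range(ys.max()-5,ys.max()+1) if l=="funnel" else range(ys.min(),ys.min()+8)): 
        x=xs[ys==y]; print(y,x.min() if len(x) else 0,x.max() if len(x) else 0,end='; ')
    print()
s=env.get_state(); Rm=R.from_rotvec(s["tcp_rot"]).as_matrix(); W=s["tool_pos"]+Rm@[.0009,-.0854,.064]
for n in("scene","side"):print(n,"tip",proj(n,[W]),"mouth",proj(n,[[.5558,-.0198,.213]]))
E
```

```text
16.85 tip [ 0.55531809 -0.02008221  0.21575433] mouth-tip [ 0.00048191  0.00028221 -0.00275433] tool cm [-0.05 -0.03  0.28]
scene funnel 0.59 239 313 82 122
117 292 296; 118 292 296; 119 292 296; 120 292 296; 121 292 296; 122 293 295; 
scene funnel 0.23 281 303 120 175
170 285 292; 171 285 292; 172 286 292; 173 286 292; 174 287 292; 175 287 290; 
scene empty_bottle 0.9 281 303 121 175
121 289 299; 122 288 300; 123 288 300; 124 288 301; 125 287 301; 126 287 301; 127 287 301; 128 287 301; 
scene empty_bottle 0.73 346 374 275 316
275 358 363; 276 355 365; 277 353 367; 278 352 369; 279 351 370; 280 350 371; 281 350 372; 282 349 372; 
scene tip [[294.09010871 121.39563109]] mouth [[294.07137627 122.86357213]]
side tip [[239.74968465 212.29858128]] mouth [[240.01076407 213.86175994]]
```

Call:
play_rows --jaw '[0,0,0,0,0,0,0,0]' --linear '[[-0.05,-0.03,0.3],[-0.05,-0.03,0.6],[-0.05,-0.03,0.9],[-0.05,-0.03,1.2],[-0.05,-0.03,1.5],[-0.05,-0.03,1.7],[-0.05,-0.03,1.7],[-0.05,-0.03,1.7]]' --rotation '[[0,0,0],[0,0,0],[0,0,0],[0,0,0],[0,0,0],[0,0,0],[0,0,0],[0,0,0]]'

```text
clock: 17.82
tool_pos: [0.4852, 0.0273, 0.2643]
tcp_rot: [-1.501, 2.759, -0.001]
force: [-0.3, 0.1, -1.7]
grip_width: 0.0096
```

```bash
python3 t.py
python3 - <<'E'
from h import *
s=env.get_state(); print(s["force"],s["moment"],s["grip_width"])
I=env.grab_frame("wrist"); cv2.imwrite("pics/wrist11.png",I)
print("through",cv2.cvtColor(I,6)[72:96:2,304:334:2])
I=env.grab_frame("scene"); cv2.imwrite("pics/scene11.png",I); print(cv2.cvtColor(I,6)[112:138,282:308])
for l in("funnel","empty_bottle"):
  for d in env.trace(l,"scene")[:1]:
    ys,xs=np.nonzero(d["mask"]); print(l,round(d["conf"],2),xs.min(),xs.max(),ys.min(),ys.max())
side=env.grab_frame("side"); cv2.imwrite("pics/side11.png",side); print(side[190:235:6,220:260:5].mean(2).astype(int))
E
```

```text
17.8167 tip [ 0.55644999 -0.01987447  0.20031412] mouth-tip [-6.49988807e-04  7.44662051e-05  1.26858834e-02] tool cm [ 0.03  0.06 -1.27]
[-0.26854665  0.10405283 -1.70364443] [ 0.09473728  0.16162101 -0.00679852] 0.009637836557892944
through [[ 71  69  58  52  52  53  54  51  52  51  52  52  57  70  70]
 [ 71  66  52  50  50  50  54  52  51  53  52  54  54  68  70]
 [ 70  62  53  53  51  56  82 102  81  57  53  53  51  63  70]
 [ 71  61  52  50  58 131 177 181 179 132  55  51  53  62  74]
 [ 73  64  53  53 103 180 184 182 184 180 107  54  54  64  75]
 [ 70  68  56  53 137 181 184 183 184 185 141  56  56  70  74]
 [ 75  74  59  57 147 184 183 184 184 184 143  59  59  74  76]
 [ 74  75  69  57 100 181 185 184 183 181 116  58  69  77  74]
 [ 76  77  75  70  65 139 177 183 181 141  68  67  77  76  76]
 [ 82  76  77  75  73  69  85 108  92  69  72  79  77  77  75]
 [ 99  83  78  78  78  78  76  74  78  77  79  79  79  77  77]
 [102 101  83  78  78  79  77  77  77  78  78  78  79  77  76]]
[[151 125  93  76  75  81  90 103 121 125 125 124 123 115 108  99  87  80
   74  73  87 117 143 147 
[... 2311 characters left out ...]
 148 148 149 148 139 124 123 124 124 122 121 119 113 111 111
  120 134 149 151 150 149 148 150]
 [133 114 142 144 144 147 149 137 126 126 126 126 124 123 121 119 114 111
  111 121 134 146 149 148 146 144]
 [ 89  84  90  92 105 129 138 130 129 132 132 132 130 128 127 123 119 116
  112 113 123 133 127 100  91  69]
 [ 83  82  87 107 130 129 133 136 136 138 137 137 136 135 132 129 126 123
  120 116 109  95  73  54  52  47]]
funnel 0.7 241 313 88 124
empty_bottle 0.79 281 302 122 174
[[32 34 35 35 43 41 45 41]
 [34 35 34 37 36 43 42 43]
 [34 34 33 33 34 36 45 44]
 [36 33 33 34 35 35 29 42]
 [33 35 35 35 33 35 34 33]
 [34 34 34 35 35 33 33 34]
 [34 35 33 35 36 36 34 36]
 [30 35 37 34 36 35 35 33]]
```

Call:
play_rows --jaw '[0,0,0,0,0,0,0,0]' --linear '[[0,0.05,0.1],[0,0.05,0.2],[0,0.05,0.2],[0,0.05,0.2],[0,0.05,0.2],[0,0.05,0.2],[0,0.05,0.2],[0,0.05,0.2]]' --rotation '[[0,0,0],[0,0,0],[0,0,0],[0,0,0],[0,0,0],[0,0,0],[0,0,0],[0,0,0]]'

```text
clock: 18.73
tool_pos: [0.4848, 0.0275, 0.2625]
tcp_rot: [-1.501, 2.759, -0.001]
force: [-1.0, 0.3, -0.3]
grip_width: 0.0097
```

```bash
python3 t.py
python3 - <<'E'
from h import *
s=env.get_state(); print(s["force"],s["moment"],np.abs(s["joint_vel"]).max(),s["grip_width"])
I=env.grab_frame("scene")
for l in("funnel","empty_bottle","filled_a","jar"):
  for d in env.trace(l,"scene")[:3]:
    ys,xs=np.nonzero(d["mask"]); print(l,round(d["conf"],2),xs.min(),xs.max(),ys.min(),ys.max())
E
```

```text
18.7333 tip [ 0.55609464 -0.01960798  0.19859154] mouth-tip [-0.00029464 -0.00019202  0.01440846] tool cm [ 0.03  0.01 -1.44]
[-1.03737139  0.29593516 -0.26912714] [0.07204904 0.16258843 0.0412514 ] 0.0011227880095354816 0.00973088425109924
funnel 0.89 241 313 89 125
empty_bottle 0.6 281 303 121 175
filled_a 0.88 293 325 136 196
filled_a 0.84 315 338 103 163
filled_a 0.76 330 359 125 185
jar 0.6 346 375 275 316
```

Call:
play_rows --jaw '[0,0,0]' --linear '[[0,0,0],[0,0,0],[0,0,0]]' --rotation '[[0,0,0],[0,0,0],[0,0,0]]'

```text
clock: 19.23
tool_pos: [0.4848, 0.0275, 0.2625]
tcp_rot: [-1.501, 2.759, -0.001]
force: [-0.5, -1.1, -1.8]
grip_width: 0.0096
```

```bash
python3 - <<'E'
from h import *
for _ in range(8):
    env.grab_frame("scene"); s=env.get_state(); print(s["force"].round(2) if hasattr(s["force"],"round") else s["force"],np.round(s["moment"],3))
E
python3 t.py
```

```text
[-0.63 -0.12 -1.45] [ 0.124  0.065 -0.007]
[-0.19  0.27 -1.93] [ 0.098  0.12  -0.018]
[ 0.38 -0.27 -0.95] [0.125 0.128 0.031]
[ 0.53 -0.25 -1.18] [0.126 0.136 0.005]
[ 0.29 -0.67 -0.66] [0.097 0.045 0.044]
[-0.42 -0.23 -1.84] [0.123 0.1   0.02 ]
[-0.02  0.7  -0.83] [0.168 0.113 0.022]
[ 0.01  0.47 -1.52] [ 0.138  0.069 -0.034]
19.6333 tip [ 0.55607511 -0.01960406  0.1985691 ] mouth-tip [-0.00027511 -0.00019594  0.0144309 ] tool cm [ 0.03  0.01 -1.44]
```

Mean force is about −1.3 N in z and nearly zero sideways. That is just the funnel's weight, so there is no sign of contact. Handing in.

```bash
python3 -c "
from cell import env
print(env.finish_job())"
```

```text
the job is handed in; nothing more can be done
None
```

The empty bottle is standing in the free cell, and the gripper is holding the funnel by its handle with the spout down in the bottle's neck. I handed the job in at about 19.6 s; no verdict came back.

**Bottle:** It tilted about 0.045 rad in the grip when lifted. I corrected that before lowering it, and it touched the crate floor with a light press. The close look after release showed it upright, with mouth and base centres within 0.5 mm of each other and about 3 mm from my estimate of the cell's centre.

**Funnel:** By my estimate the spout end is 14 mm below the lip and under 1 mm off centre, with 1–3 mm of uncertainty. The scene camera shows the spout centred in the neck from side to side. Its tilt is about 0.01–0.04 rad, uncorrected and inside the limit.

**Contact:** Over the last readings the wrist force averaged about −1.3 N vertically and about zero sideways. That is the funnel's own weight, so it shows no contact with the glass, though the readings vary by about ±0.7 N.

**Checks that failed or disagreed:**
- The arm blocked the side camera at the end, so the spout's centring in the scene camera's viewing direction rests on the wrist-camera measurement plus one camera.
- Just above the lip, the spout end showed about 1.5 pixels (roughly 3 mm) higher in the scene image than predicted, which is within the allowed depth.
- I did not look closely at the filled bottles, the jar and the caps at the end. In the last scene picture the filled bottles are where they started. The jar was detected upright and apparently in place, but the funnel had partly hidden it in the first picture. The caps were not checked again.

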